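# Square a board carrier on the microscope stage and bring it to the scribed line

## Task

On the black microscope stage, push the aluminium board carrier sideways until its long side lies flat against the bright face strip of the guide rail, and press it home there for about half a second with about 12 N, never over 15 N. Then, keeping it in contact with the rail, push it lengthwise until its yellow-banded leading edge stands right on the white scribed line: nothing stops it there, so do not run past the line. Slide the carrier flat on the stage without lifting it, leave it there, and leave the things lying around where they are.

Things in the scene. Friction and masses are not known exactly. Their poses are not given: they have to be found in the camera images.
- stage: Flat matt black stage plate, fixed, 240 (x) x 420 (y) x 16 mm high. Origin: centre of its underside, on the work surface; its top is 16 mm above that. Its x points from the robot's side to the rail's side, y along the rail towards the scribed line, z up.
- rail: Guide rail on the stage, 400 mm long (y), 10 mm high: fixed dark bar with a bright face strip that stiff screws hold 0 to 24 mm out towards -x. How far is not in this pose: feel or see it. Origin: mid-length, where the strip's guiding face is when wound right in, at stage-top level. x points into the rail (free stage at negative x), y along it, parallel to the stage's y, in the direction of travel.
- mark: White scribed line on the stage, 3 mm wide, 150 mm long, square to the rail, running from the rail towards the robot; flat, it stops nothing. Origin: on the middle of the line's width under the rail, level with the rail's origin, at the level of the stage's top. Axes as the rail's: y is the direction of travel, the line lies along -x.
- carrier: Loose aluminium carrier, 90 (x) x 120 (y) x 16 mm high, upright sides, 1.5 mm slick feet, 0.34 to 0.63 kg, blue circuit board with low parts (5 mm) on top. Origin: centre of its underside. x points to the long side that goes to the rail, y to the leading edge (yellow band). Starts 10 to 57 mm off the rail, up to 7 degrees askew, 40 to 120 mm short of the line. 1 to 3 N slide it; it stops with the push.
- lead_edge (a point): Middle of the carrier's leading edge, at its underside: 60 mm along y from the carrier's origin. Axes as the carrier's.
- rail_edge (a point): Middle of the carrier's long side that goes against the rail, at its underside: 45 mm along x from the carrier's origin. Axes as the carrier's.
- lens_cap: Grey round lens cap, 38 mm across, 10 mm high, lying on the stage in its near corner beyond the line; origin at the centre of its underside. Leave it alone.
- jar: Small jar with a white cap, 44 mm across, 55 mm high, standing on the table beside one end of the stage; origin at the centre of its underside. Leave it alone.
- spare_board: Blue spare circuit board, 36 x 70 x 6 mm, lying on the table beside one end of the stage; origin at the centre of its underside. Leave it alone.
- screwdriver: Screwdriver, 150 mm long, lying on the table beside the stage; origin at its underside, long axis x, handle to -x. Leave it alone.
Not all that is in view belongs to the job. Of the things like the carrier, leave any that is turquoise; of the rest the smaller one is meant.

How it is judged:
By the outcome, as a careful person would: the job done as asked, in the order asked, and still so for the second after the job is handed in, with the robot touching nothing.
It also fails if it takes over 64 s, if anything falls off the work surface, if the arm or the gripper's body presses on something with over 40 N, if the wrist force passes 120 N, or if a joint passes its speed limit or range.

## Robot

A 7-joint arm with a two-finger parallel gripper is mounted at the origin on the work surface. World frame = base frame: x ahead of the robot, y to its left, z up, the work surface at z = 0. Lengths are in mm, angles in rad, forces in N, time in s.
With the tool pointing down it reaches from about 400 to 875 mm from the base axis. Payload 19.3 kg.
Tool frame: the origin (TCP) lies at the very end of the fingers, on their centre line; the grasp point (between the pads) lies 19 mm behind it (grip_point_offset is the z of the grasp point in the tool frame, in mm); z points along the fingers, x is the direction in which the jaws open and shut, and the axes are right-handed (so a half turn about z gives the same grasp; the last joint's range is limited). The gripper opens to 85 mm and grips with 20 to 120 N. Pads are 22 mm wide; open, the fingers measure 114 mm over their backs; the gripper's body (76 mm by 85 mm) begins 54 mm behind the grasp point. The pads swing forward as they close: fully open they stand 13 mm farther back than shut.
Start: joints at [1.225, 0.521, -0.036, 1.599, 0.021, 1.021, -0.113], TCP at [170.17, -601.378, 201.591] pointing down, gripper open.
Joint ranges: [-2.91, 2.91], [-0.3, 2.13], [-1.5, 1.42], [0.17, 2.43], [-1.26, 4.41], [0.16, 1.93], [-2.52, 2.52]. Speed limits (rad/s): [1.89, 1.89, 2.39, 2.39, 3.01, 3.01, 3.01].

## Interface

Orientations are given as a 3x3 rotation matrix whose columns are the frame's x, y, z axes.
In Python, from workcell import movep, movel, goto_joints, open_gripper, clamp, wait, inverse_kinematics, read_state, camera, PlanningError, finish_job, grip_point_offset gives the robot as it stands. Calls block until the motion is done:
- movep(position, orientation): joint-space move of the TCP to a pose.
- movel(position, frame=None, max_speed=150, guard=None): straight line of the TCP; frame=None keeps the orientation; max_speed is the mean speed in mm/s. With guard (N) it stops when the force on the tool has changed by that much, and returns True; else False.
- goto_joints(angles): joint-space move.
- open_gripper() and clamp(): open the fingers fully, or close them until they stop; the grip force is fixed at half the most.
- wait(seconds).
- inverse_kinematics(position, orientation): joint angles nearest the present ones, or None.
- read_state(): the state.
- camera(name): name is "side" or "top"; returns a dict with "image" (384x512x3 uint8, blue, green, red), "range_z" (384x512 float32, mm along the optical axis (not along the pixel's ray), 0 where there is no reading), "fx", "fy", "cx", "cy" (pixels), "cam_to_world" (4x4, takes a point from camera to world coordinates). Camera axes: x right, y up, looking along -z (the intrinsics and any distortion apply to the point x, -y, -z); pixel columns grow to the right and rows downward; lengths in mm; the calibration is good to about 2 mm. A picture is of the moment at which its call begins.
A pose or a line that the arm cannot do raises PlanningError and nothing moves.
- finish_job(): hands the job in, once; it reports no verdict.
The state is a dict: "time": time; "qpos": joint angles; "qvel": joint speeds; "joint_efforts": joint torques, N m; "eef_pos": TCP position; "tool_rot": TCP orientation; "ft_force": force on the tool from outside, world axes, zero at the start; "torque": the same for the moment, N m; "finger_gap": finger opening in mm.
Only numpy, scipy, OpenCV 4.12 (cv2) and the standard library are available. Lean on these libraries where they do the work, as an engineer would, in place of code of your own. Each camera call takes 0.05 s, during which the arm holds its last target. There are 200 camera calls.

## Working session

There is one attempt and no reset: what is moved stays moved. The work goes in short steps, each a Python script; the robot and the scene stay as the last script left them, time stands still between calls to the robot, and variables do not carry over. Pictures are saved under pics/ and viewed, about 8 in all and at most 12, crops included, and the job is handed in when it is done.

```bash
mkdir -p pics; ls; python3 - <<'E'
from workcell import *
import cv2,numpy as np
for n in("top","side"):
    c=camera(n);np.savez(f"pics/{n}0.npz",**c);cv2.imwrite(f"pics/{n}0.png",c["image"])
    print(n,c["fx"],c["fy"],c["cx"],c["cy"],[k for k in c]);print(np.round(c["cam_to_world"],3))
s=read_state();print(s);print(grip_point_offset)
E
```

```text
pics
top 373.61208610060964 373.61208610060964 256.8916967078288 192.42528455113046 ['image', 'range_z', 'fx', 'fy', 'cx', 'cy', 'cam_to_world']
[[-7.000000e-03  9.840000e-01 -1.760000e-01  3.635330e+02]
 [-9.990000e-01 -1.000000e-03  3.200000e-02  1.222600e+01]
 [ 3.100000e-02  1.760000e-01  9.840000e-01  1.022354e+03]
 [ 0.000000e+00  0.000000e+00  0.000000e+00  1.000000e+00]]
side 386.96288557597074 386.96288557597074 255.64317748454295 196.96250177542316 ['image', 'range_z', 'fx', 'fy', 'cx', 'cy', 'cam_to_world']
[[-9.14000e-01  2.47000e-01 -3.23000e-01  2.71611e+02]
 [-4.06000e-01 -5.79000e-01  7.07000e-01  5.75927e+02]
 [-1.30000e-02  7.77000e-01  6.29000e-01  5.63280e+02]
 [ 0.00000e+00  0.00000e+00  0.00000e+00  1.00000e+00]]
{'time': 0.1, 'qpos': array([ 1.22479686,  0.52196083, -0.03629971,  1.59996367,  0.02118808,
        1.02110481, -0.11277748]), 'qvel': array([-0.00058137,  0.0007338 ,  0.00083084, -0.00231963,  0.00128738,
       -0.00089315, -0.00025037]), 'joint_efforts': array([ 5.91961390e-03, -9.28489494e+01,  1.98534116e+00, -3.70527291e+01,
        1.81621243e-02,  5.45330549e-03,  1.55901472e-05]), 'eef_pos': array([ 170.05557578, -601.06222262,  201.07507044]), 'tool_rot': array([[ 2.72298292e-01, -9.62212820e-01, -3.60732786e-04],
       [-9.62212315e-01, -2.72298520e-01,  9.88355817e-04],
       [-1.04923564e-03,  7.79739286e-05, -9.99999447e-01]]), 'ft_force': array([-0.38854637, -0.32681771,  0.62818841]), 'torque': array([ 0.0110627 , -0.02374036,  0.03506652]), 'finger_gap': 84.95022500423518}
-18.700000000000003
```

View pics/top0.png

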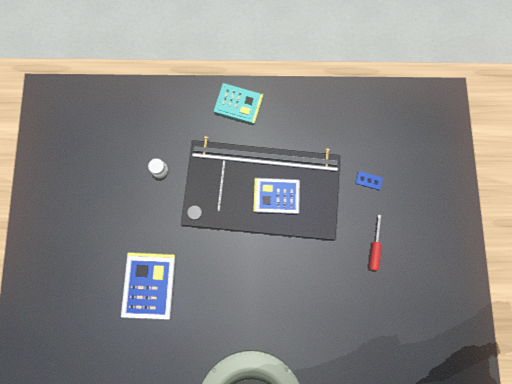

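View pics/side0.png

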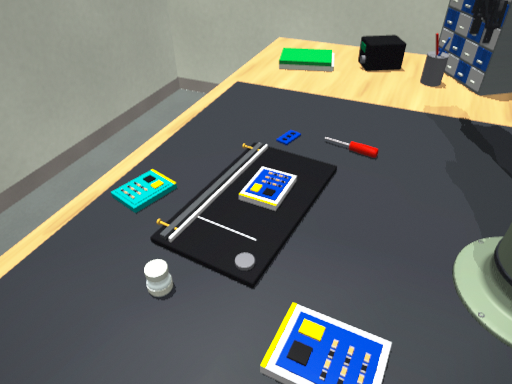

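Top view: the carrier is on the stage at about (277,196) with its yellow edge at column 255. The strip runs (193,155)–(338,169), the line (223,162)–(219,210), and the cap is at (194,212). The turquoise one and the larger one lie off the stage. Next I measure.

```bash
cat > h.py <<'E'
import cv2,numpy as np
from workcell import *
def toworld(c,uv,z):
    uv=np.atleast_2d(np.asarray(uv,float))
    d=np.c_[(uv[:,0]-c["cx"])/c["fx"],-(uv[:,1]-c["cy"])/c["fy"],-np.ones(len(uv))]
    M=np.asarray(c["cam_to_world"]);d=d@M[:3,:3].T;o=M[:3,3]
    return (o+d*((z-o[2])/d[:,2])[:,None])[:,:2]
def topix(c,P):
    M=np.asarray(c["cam_to_world"]);p=(np.asarray(P,float)-M[:3,3])@M[:3,:3]
    return np.c_[c["cx"]-c["fx"]*p[:,0]/p[:,2],c["cy"]+c["fy"]*p[:,1]/p[:,2]]
E
python3 - <<'E'
from h import *
for n in("top","side"):
    c=dict(np.load(f"pics/{n}0.npz"));im=c["image"];print(n)
    hsv=cv2.cvtColor(im,cv2.COLOR_BGR2HSV)
    m=(hsv[...,2]>90).astype(np.uint8)
    k,l,st,ce=cv2.connectedComponentsWithStats(m)
    for i in range(1,k):
        if 25<st[i,4]<6000:
            pts=np.argwhere(l==i)[:,::-1].astype(np.float32)
            r=cv2.minAreaRect(pts);b=cv2.boxPoints(r)
            print(st[i],np.round(ce[i],1),np.round(b).astype(int).tolist(),'w:',np.round(toworld(c,[ce[i]],24)[0]))
    s=4
    x0,y0,w,h=(175,130,175,115) if n=="top" else (145,130,200,150)
    cv2.imwrite(f"pics/{n}0c.png",cv2.resize(im[y0:y0+h,x0:x0+w],None,fx=s,fy=s,interpolation=cv2.INTER_CUBIC))
E
```

```text
top
[  2 352  20  28 128] [ 11.7 367.2] [[-3, 367], [6, 352], [27, 365], [18, 380]] w: [107. 586.]
[ 14 377  18   7  32] [ 22.3 381. ] [[14, 377], [31, 377], [31, 383], [14, 383]] w: [ 75. 557.]
[236 380  30   4  89] [250.4 381.8] [[236, 383], [236, 380], [265, 380], [265, 383]] w: [64. -1.]
side
[502   4   7  20  26] [505.4  12.5] [[502, 23], [507, 4], [509, 4], [503, 23]] w: [  -30. -1942.]
[480  28  21  22 158] [492.5  39.2] [[479, 44], [487, 24], [501, 29], [493, 50]] w: [   43. -1433.]
[276 129  26  16 197] [288.2 136.3] [[275, 139], [296, 125], [302, 134], [281, 148]] w: [ 574. -307.]
[324 136  55  21 364] [357.8 146.8] [[323, 141], [326, 132], [379, 148], [376, 157]] w: [ 387. -326.]
[ 156  142  112  100 1674] [212.9 196.3] [[155, 143], [267, 142], [268, 240], [156, 241]] w: [637.   5.]
[ 238  166   59   45 1532] [267.2 187.5] [[236, 199], [248, 160], [297, 175], [285, 214]] w: [538. -72.]
[ 110  168   67   44 1467] [143.2 189.6] [[110, 191], [164, 161], [179, 187], [124, 218]] w: [796.  46.]
[ 453  236   59  109 3705] [483. 287.] [[449, 242], [503, 235], [516, 343], [462, 350]] w: [93. 41.]
[235 252  20  16 259] [244.3 259.8] [[235, 252], [254, 252], [254, 267], [235, 267]] w: [493. 146.]
[144 258  29  39 884] [157.7 277.2] [[140, 262], [167, 256], [176, 292], [149, 299]] w: [616. 244.]
```

View pics/top0c.png

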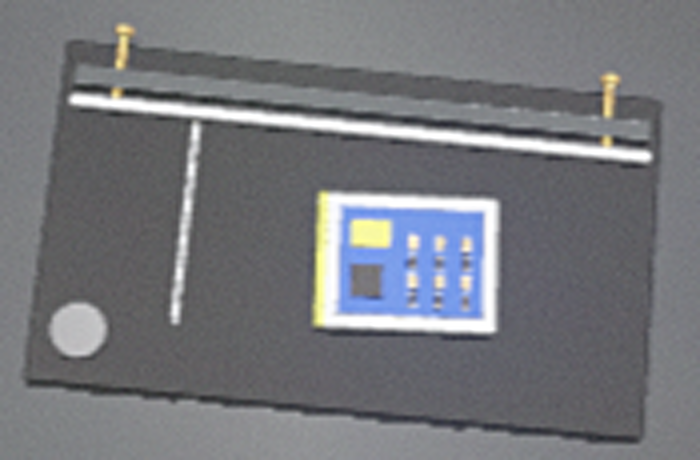

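View pics/side0c.png

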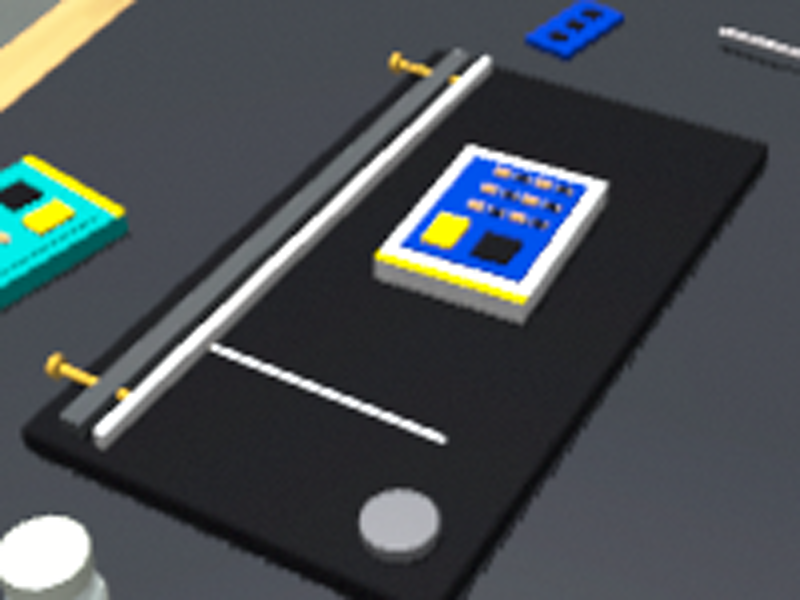

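```bash
cat >> h.py <<'E'
def profile_pts(g,a,b,mode,hw=5,n=40,trim=0.12):
    """Pixel points on a line a->b found from profiles across it; the normal points right of a->b in the image
    (rows down). mode 'band': centroid of the bright band; 'edge': steepest gradient (subpixel)"""
    a,b=np.float64(a),np.float64(b);d=(b-a)/np.linalg.norm(b-a);nn=np.array([-d[1],d[0]])
    s=np.arange(-hw,hw+.01,.25);t=np.linspace(trim,1-trim,n)[:,None]
    P=(a+(b-a)*t)[:,None,:]+s[None,:,None]*nn
    I=cv2.remap(g.astype(np.float32),P[...,0].astype(np.float32),P[...,1].astype(np.float32),cv2.INTER_LINEAR)
    if mode=='edge': I=np.abs(np.gradient(I,axis=1))
    w=np.clip(I-np.median(I,axis=1,keepdims=True)-0.35*np.ptp(I,axis=1,keepdims=True),0,None)
    off=(w*s).sum(1)/w.sum(1)
    f=np.polyfit(t[:,0],off,1);r=off-np.polyval(f,t[:,0]);k=np.abs(r)<=2*np.median(np.abs(r))+.05
    f=np.polyfit(t[k,0],off[k],1)
    return (a+(b-a)*t)+np.polyval(f,t[:,0])[:,None]*nn, np.std(r[k])
def wline(c,g,a,b,z,mode,**k):
    p,r=profile_pts(g,a,b,mode,**k);return toworld(c,p,z)[[0,-1]],r
E
python3 - <<'E'
from h import *
S={"top":dict(off=(175,130),strip=((72,99),(650,157)),mark=((196,125),(175,322)),
 c=((328,192),(497,200),(495,332),(315,325))),
 "side":dict(off=(145,130),strip=((100,434),(488,62)),mark=((212,347),(445,440)),
 c=((376,256),(470,146),(608,184),(525,300)))}
for n in S:
    c=dict(np.load(f"pics/{n}0.npz"));s=S[n];g=c["image"].max(2)
    px=lambda uv:(np.array(uv)+.5)/4-.5+s["off"]
    for nm,z in(("strip",26),("mark",16)):
        w,r=wline(c,g,*map(px,s[nm]),z,'band',hw=3)
        d=w[1]-w[0];print(n,nm,np.round(w,1).tolist(),'ang',np.round(np.degrees(np.arctan2(d[1],d[0])),2),'res',round(r,2))
    print(n,'corners z32',np.round(toworld(c,[px(p) for p in s["c"]],32),1).tolist())
    print('mark ends',np.round(toworld(c,[px(p) for p in s["mark"]],16),1).tolist(),'strip ends',np.round(toworld(c,[px(p) for p in s["strip"]],26),1).tolist())
c=dict(np.load("pics/top0.npz"));print('stage corners',np.round(toworld(c,[(np.array(p)+.5)/4-.5+(175,130) for p in((68,42),(660,100),(640,438),(27,380))],16)).tolist())
E
```

```text
top strip [[643.9, 108.2], [613.1, -194.3]] ang -95.81 res 0.11
top mark [[615.9, 73.0], [511.5, 83.5]] ang 174.21 res 0.11
top corners z32 [[581.8, -19.5], [576.2, -134.4], [485.9, -130.7], [490.9, -10.2]]
mark ends [[632.8, 71.2], [495.3, 84.2]] strip ends [[648.4, 155.7], [607.8, -242.2]]
side strip [[648.7, 118.1], [618.3, -179.2]] ang -95.85 res 0.09
side mark [[621.5, 70.3], [513.8, 81.2]] ang 174.2 res 0.08
side corners z32 [[583.9, -17.3], [578.3, -135.9], [488.7, -131.3], [494.4, -14.5]]
mark ends [[639.5, 68.9], [497.8, 83.2]] strip ends [[650.6, 155.1], [609.5, -238.5]]
stage corners [[692.0, 161.0], [651.0, -254.0], [416.0, -229.0], [456.0, 183.0]]
```

```bash
cat >> h.py <<'E'
ang=np.radians(84.18);Y=np.array([np.cos(ang),np.sin(ang)]);X=np.array([Y[1],-Y[0]])
R=np.array([[-Y[0],-X[0],0],[-Y[1],-X[1],0],[0,0,-1.]])
def xyz(u,v,z): return [*(u*X+v*Y),z]
def uv(p): p=np.asarray(p);return p[...,:2]@np.c_[X,Y]
def F():
    s=read_state();return uv(s["ft_force"]),uv(s["eef_pos"]),s["eef_pos"][2],s["time"],s["ft_force"][2]
def show(t=""): f,p,z,tm,fz=F();print(t,'f',np.round(f,2),'fz %.2f'%fz,'uv',np.round(p,2),'z %.2f t %.2f'%(z,tm),flush=True)
E
python3 - <<'E'
from h import *
clamp();show('shut')
movep(xyz(462,-19,90),R);show('above')
movel(xyz(462,-19,21),max_speed=80,guard=10);wait(.2);show('down')
c=camera("side");cv2.imwrite("pics/side1.png",cv2.resize(c["image"][120:270,150:350],None,fx=4,fy=4,interpolation=cv2.INTER_CUBIC))
print(movel(xyz(492,-19,21),max_speed=12,guard=2.0));show('touch')
E
```

```text
shut f [ 0.37 -0.51] fz -0.48 uv [ 230.27 -581.02] z 201.60 t 0.87
above f [-0.53  0.3 ] fz -1.12 uv [462.21 -19.68] z 90.09 t 3.08
down f [ 0.42 -0.49] fz 0.30 uv [462.24 -19.01] z 21.36 t 4.29
False
touch f [ 0.82 -0.59] fz -0.86 uv [491.98 -19.  ] z 21.01 t 6.99
```

View pics/side1.png

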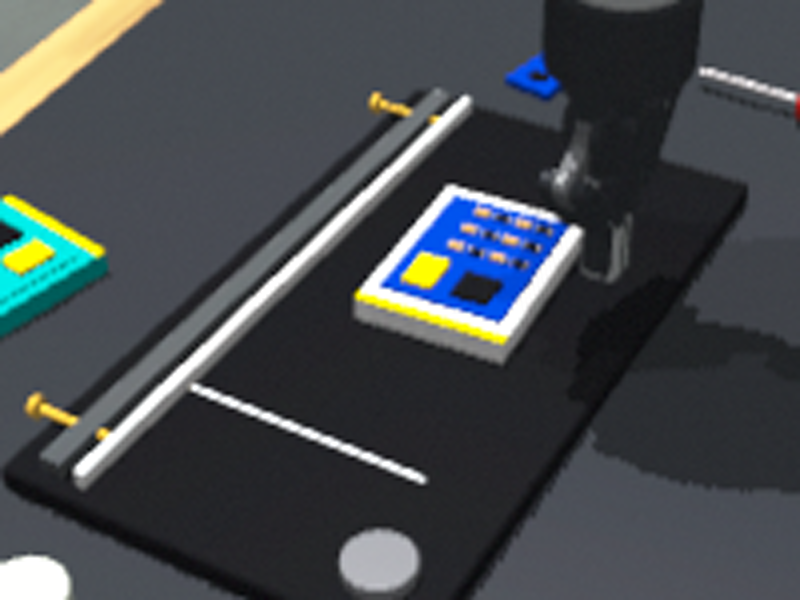

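The finger stands beside the middle of the near long side. I push on towards the rail.

```bash
python3 - <<'E'
from h import *
print(movel(xyz(514,-19,21),max_speed=14,guard=6));show('mid')
c=camera("side");np.savez("pics/side2.npz",**c);cv2.imwrite("pics/side2.png",cv2.resize(c["image"][120:270,150:350],None,fx=4,fy=4,interpolation=cv2.INTER_CUBIC))
hit=movel(xyz(540,-19,21),max_speed=6,guard=5);show(f'hit {hit}');wait(.1);show()
E
```

```text
False
mid f [-0.41 -0.41] fz -0.71 uv [513.96 -19.02] z 21.02 t 8.72
hit False f [ 0.22 -0.48] fz -0.20 uv [539.99 -18.99] z 21.01 t 13.25
 f [-0.34 -0.62] fz 0.19 uv [540. -19.] z 21.00 t 13.35
```

```bash
python3 - <<'E'
from h import *
c=camera("side");cv2.imwrite("pics/side3.png",cv2.resize(c["image"][120:270,150:350],None,fx=4,fy=4,interpolation=cv2.INTER_CUBIC))
show()
E
```

```text
f [0.1  0.37] fz 0.28 uv [540.02 -19.  ] z 21.01 t 13.40
```

View pics/side3.png

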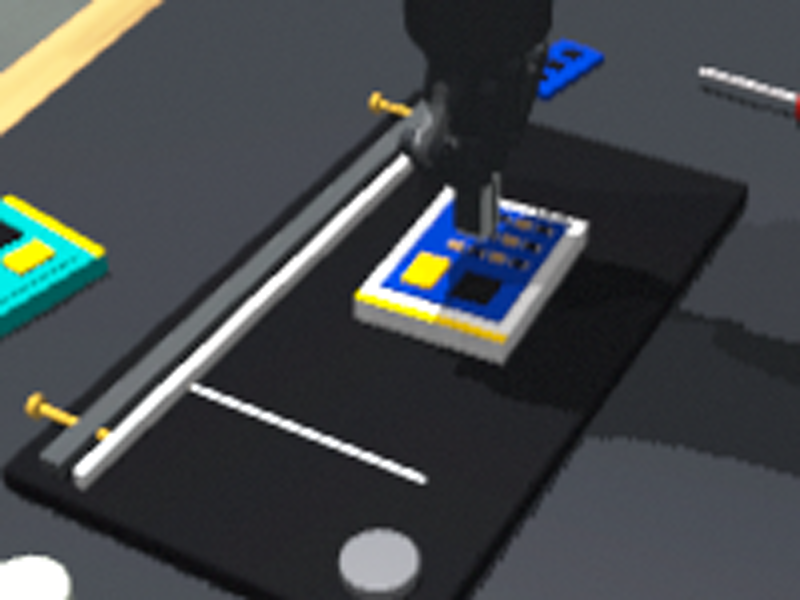

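The finger is over the board and the carrier hasn't moved, so my heights are off. I check the depth data.

```bash
python3 - <<'E'
from h import *
s=read_state();print('gap',s["finger_gap"],s["eef_pos"],np.round(s["tool_rot"],3).tolist())
for n in("side","top"):
    c=camera(n);np.savez(f"pics/{n}4.npz",**c);r=c["range_z"];M=c["cam_to_world"]
    v,u=np.mgrid[:384,:512];P=np.stack([(u-c["cx"])/c["fx"]*r,-(v-c["cy"])/c["fy"]*r,-r],-1)@M[:3,:3].T+M[:3,3]
    W=uv(P);z=P[...,2];ok=r>0
    def med(u0,u1,v0,v1,zm=60):
        k=ok&(W[...,0]>u0)&(W[...,0]<u1)&(W[...,1]>v0)&(W[...,1]<v1)&(z<zm);return k.sum(),np.round(np.percentile(z[k],[10,50,90]),1) if k.any() else None
    print(n,'stage',med(500,570,40,85),'table',med(350,390,-150,100),'carrier',med(500,580,0,25),'bare stage far',med(460,480,-150,0))
    k=ok&(abs(W[...,0]-540)<16)&(abs(W[...,1]+19)<20)&(z>36);print('finger',k.sum(),np.sort(z[k])[:12].round(1))
    if n=="side": 
        i=np.argwhere(k);print('finger px rows',i[:,0].max() if len(i) else None)
    d=cv2.resize(c["image"][150:230,220:310],None,fx=8,fy=8,interpolation=cv2.INTER_CUBIC)
    if n=="side":cv2.imwrite("pics/side4.png",d)
E
```

```text
gap 0.050590067780520796 [535.31152917 -73.6588715   21.00689043] [[-0.101, -0.995, 0.0], [-0.995, 0.101, -0.0], [-0.0, -0.0, -1.0]]
side stage (np.int64(558), array([16.2, 17.6, 27.5])) table (np.int64(1474), array([0.3, 1.6, 2.8])) carrier (np.int64(265), array([33.8, 36. , 38.5])) bare stage far (np.int64(338), array([16.2, 17.4, 18.7]))
finger 482 [36.1 36.1 36.1 36.2 36.2 36.2 36.2 36.3 36.3 36.3 36.4 36.4]
finger px rows 189
top stage (np.int64(406), array([13.5, 16. , 18.8])) table (np.int64(528), array([-2.1,  0.4,  2.8])) carrier (np.int64(118), array([31.8, 35. , 38. ])) bare stage far (np.int64(137), array([13.5, 15.8, 18.4]))
finger 270 [444.5 444.8 446.4 446.6 446.8 448.4 449.1 449.1 449.8 450.2 450.3 450.9]
```

View pics/side4.png

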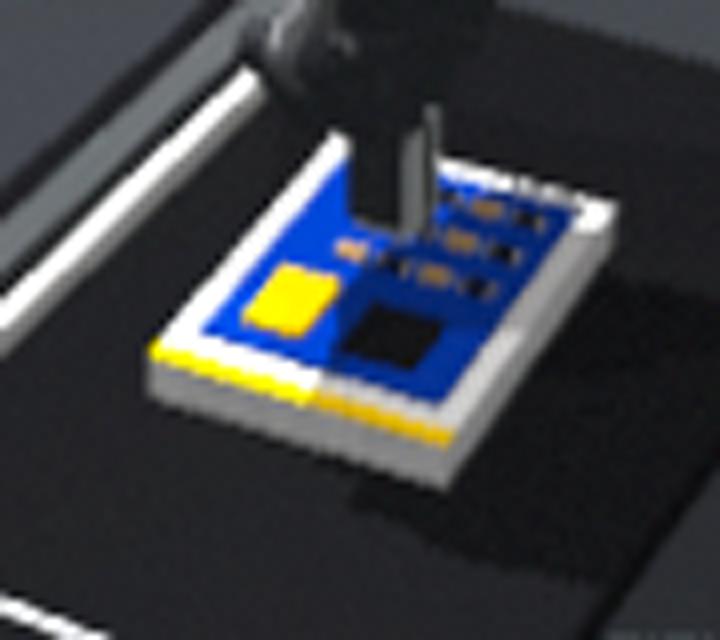

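```bash
python3 - <<'E'
from h import *
c=dict(np.load("pics/side4.npz"))
for u,p in((540,(270,179.4)),(462.2,(301.2,190))):
    print(p,[(z,np.round(topix(c,[xyz(u,-19,z),xyz(u-9,-19+8,z)]),1).tolist()) for z in(21,30,40)])
r=c["range_z"];print(np.round(r[168:186:2,262:280:3]))
show()
E
```

```text
(270, 179.4) [(21, [[268.7, 188.5], [270.5, 191.5]]), (30, [[268.7, 185.3], [270.6, 188.4]]), (40, [[268.8, 181.8], [270.6, 184.8]])]
(301.2, 190) [(21, [[299.7, 198.9], [301.9, 202.1]]), (30, [[300.0, 195.7], [302.2, 199.0]]), (40, [[300.2, 192.1], [302.5, 195.4]])]
[[930. 844. 836. 839. 852. 956.]
 [919. 840. 837. 843. 852. 923.]
 [915. 846. 842. 847. 859. 910.]
 [905. 851. 843. 850. 859. 902.]
 [897. 853. 846. 853. 897. 900.]
 [894. 893. 860. 856. 893.   0.]
 [882. 883. 889. 886. 889. 887.]
 [881. 881. 877. 879. 885. 881.]
 [876. 875. 874. 875. 870. 874.]]
 f [ 0.43 -0.15] fz -0.56 uv [539.99 -18.99] z 21.00 t 13.50
```

The rendered fingertip is some 20–25 mm above the reported TCP. I back off the way I came and find the real tip height by touching bare stage under guard.

```bash
python3 - <<'E'
from h import *
movel(xyz(462,-19,21),max_speed=100);show('back')
h=movel(xyz(462,-19,5),max_speed=20,guard=4);show(f'z5 {h}')
if not h:
    h=movel(xyz(462,-19,-14),max_speed=10,guard=4);show(f'down {h}')
wait(.1);show()
c=camera("side");np.savez("pics/side5.npz",**c);cv2.imwrite("pics/side5.png",cv2.resize(c["image"][130:230,240:350],None,fx=6,fy=6,interpolation=cv2.INTER_CUBIC))
E
```

```text
back f [-0.5   0.43] fz 0.60 uv [462.69 -18.94] z 21.07 t 14.43
z5 False f [ 0.19 -0.46] fz -0.51 uv [462.05 -19.02] z 5.07 t 15.38
down True f [-1.08 -0.17] fz 8.28 uv [462.01 -19.01] z -13.63 t 17.12
 f [-0.    0.56] fz 9.91 uv [462.03 -19.03] z -13.64 t 17.23
```

View pics/side5.png

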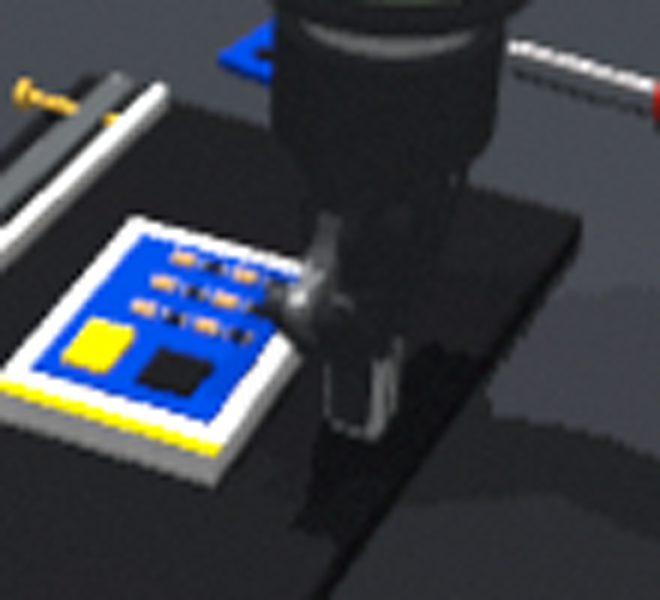

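Tip contact came at TCP z = −13.6, so the tip is about 29.6 mm behind the reported TCP. I check that the knuckle will clear the carrier's top, then push at TCP z = −8.5.

```bash
python3 - <<'E'
from h import *
c=dict(np.load("pics/side5.npz"));M=c["cam_to_world"]
for p in((285,178),(287,180),(289,182),(292,184),(296,190),(300,198)):
    r=c["range_z"][p[1],p[0]];d=np.array([(p[0]-c["cx"])/c["fx"]*r,-(p[1]-c["cy"])/c["fy"]*r,-r]);P=M[:3,:3]@d+M[:3,3];print(p,np.round(uv(P)),round(P[2]))
movel(xyz(462,-19,-8.5),max_speed=30);wait(.1);show('up')
h=movel(xyz(478,-19,-8.5),max_speed=14,guard=3);show(f'a {h}')
if not h: h=movel(xyz(490,-19,-8.5),max_speed=8,guard=3);show(f'b {h}')
E
```

```text
(285, 178) [474.  37.] 110
(287, 180) [469.  39.] 108
(289, 182) [463.  41.] 106
(292, 184) [458.  39.] 102
(296, 190) [459.  13.] 69
(300, 198) [456.  -5.] 36
up f [0.81 0.59] fz 0.27 uv [462.   -19.04] z -8.49 t 17.71
a False f [-0.45 -0.04] fz 0.11 uv [477.9 -19. ] z -8.49 t 19.00
b False f [-0.89  0.05] fz 0.67 uv [489.98 -18.98] z -8.51 t 20.65
```

```bash
python3 - <<'E'
from h import *
h=movel(xyz(514,-19,-8.5),max_speed=14,guard=6);show(f'a {h}')
if not h: h=movel(xyz(538,-19,-8.5),max_speed=6,guard=5);show(f'hit {h}')
wait(.1);show()
E
```

```text
a False f [-1.19 -0.47] fz 0.41 uv [514.01 -19.  ] z -8.48 t 22.52
hit True f [0.25 0.62] fz 0.12 uv [526.41 -18.92] z -8.84 t 24.71
 f [-0.98  0.13] fz 0.07 uv [526.23 -18.91] z -8.99 t 24.81
```

```bash
python3 - <<'E'
from h import *
def f(n=4):
    a=[]
    for _ in range(n): a.append(F()[0][0]);wait(.01)
    return -np.mean(a)
u=526.2
t0=F()[3]
while F()[3]-t0<5:
    g=f()
    if g>8: break
    u+=.4;movel(xyz(u,-19,-8.5),max_speed=6,guard=5);print(round(u,2),round(g,1),np.round(F()[1],2),end=' | ')
show();print(f(8))
c=camera("top");np.savez("pics/top6.npz",**c)
E
```

```text
526.6 -0.0 [526.6  -19.01] | 527.0 0.5 [526.71 -19.  ] | 527.4 2.9 [526.85 -18.9 ] | 527.8 4.9 [526.94 -18.84] | 528.2 6.5 [527.09 -18.76] |  f [-8.28  1.68] fz 4.67 uv [527.07 -18.77] z -8.66 t 26.29
8.232402622497085
```

```bash
python3 - <<'E'
from h import *
def f(n=6):
    a=[]
    for _ in range(n): a.append(-F()[0][0]);wait(.015)
    return np.mean(a),np.max(a)
u=528.2
for i in range(8):
    g=f()
    print(round(u,2),np.round(g,2))
    if g[0]>11.8: break
    u+=.25 if g[0]<11 else .12;movel(xyz(u,-19,-8.5),max_speed=6)
t=F()[3];a=[]
while F()[3]-t<.6: a.append(-F()[0][0]);wait(.02)
print('press mean/min/max',np.mean(a),min(a),max(a));show()
movel(xyz(u-3,-19,-8.5),max_speed=10);show('off')
movel(xyz(500,-19,-8.5),max_speed=100);movel(xyz(495,-19,40),max_speed=150);show('up')
for n in("top","side"):
    c=camera(n);np.savez(f"pics/{n}7.npz",**c)
    cr=c["image"][130:250,170:350] if n=="top" else c["image"][130:255,150:350]
    cv2.imwrite(f"pics/{n}7.png",cv2.resize(cr,None,fx=4,fy=4,interpolation=cv2.INTER_CUBIC))
E
```

```text
528.2 [7.88 8.6 ]
528.45 [9.42 9.93]
528.7 [10.27 11.19]
528.95 [11.41 12.09]
529.07 [12.36 12.92]
press mean/min/max 12.217678205901459 11.282451358994877 13.750024125401822
 f [-12.21   3.88] fz 7.63 uv [527.23 -18.69] z -8.73 t 28.52
off f [ 0.3  -0.63] fz 0.47 uv [526.43 -19.07] z -8.41 t 28.98
up f [-0.49 -0.31] fz -0.22 uv [495.77 -19.03] z 40.33 t 29.86
```

View pics/side7.png

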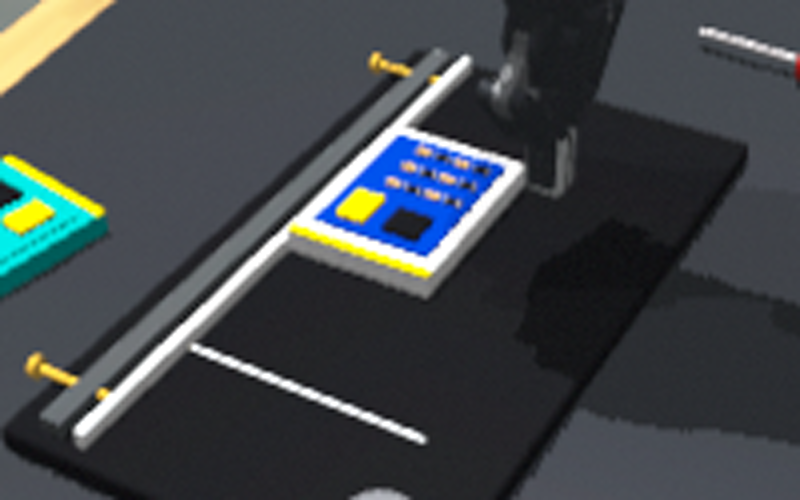

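The carrier lies flat against the strip and the press averaged 12.2 N (11.3–13.8 N as read). Now I measure the distance to the line.

```bash
cat >> h.py <<'E'
def yellow_lead(c):
    """lead v (rail frame) from the yellow band: its +v outline at carrier-top height z=32"""
    im=c["image"].astype(float);g=np.clip(np.minimum(im[...,1],im[...,2])-im[...,0],0,None)   # yellowness
    return g
def lead_v(c,vguess,uc=583):
    g=yellow_lead(c);s=np.arange(-9,9.01,.25);us=np.linspace(uc-36,uc+36,37)
    out=[]
    # rail-frame profiles along v on plane z=32: band ends = outline (half level of the local peak)
    P=np.array([[xyz(u,vguess+d,32) for d in s] for u in us]);q=topix(c,P.reshape(-1,3)).reshape(P.shape[:2]+(2,)).astype(np.float32)
    I=cv2.remap(g.astype(np.float32),q[...,0],q[...,1],cv2.INTER_LINEAR)
    for r in I:
        i=r.argmax();j=np.argwhere(r[i:]<r[i]/2)
        if r[i]>40 and len(j): j=i+j[0,0];out.append(vguess+s[j-1]+(r[j-1]-r[i]/2)/(r[j-1]-r[j])*.25)
        else: out.append(np.nan)
    out=np.array(out);k=~np.isnan(out);f=np.polyfit(us[k]-uc,out[k],1);rr=out[k]-np.polyval(f,us[k]-uc)
    k2=np.abs(rr)<=2.5*np.median(np.abs(rr))+.1;f=np.polyfit(us[k][k2]-uc,out[k][k2],1)
    return f[1],np.degrees(f[0]),rr[k2].std(),k.sum(),np.median(I.max(1))
def mark_v(c,vguess,us):
    s=np.arange(-9,9.01,.25);g=c["image"].min(2).astype(np.float32)
    P=np.array([[xyz(u,vguess+d,16) for d in s] for u in us]);q=topix(c,P.reshape(-1,3)).reshape(P.shape[:2]+(2,)).astype(np.float32)
    I=cv2.remap(g,q[...,0],q[...,1],cv2.INTER_LINEAR);w=np.clip(I-np.median(I,1,keepdims=True)-.3*np.ptp(I,axis=1,keepdims=True),0,None)
    v=vguess+(w*s).sum(1)/w.sum(1);f=np.polyfit(us-583,v,1);return f[1],np.degrees(f[0]),(v-np.polyval(f,us-583)).std()
E
python3 - <<'E'
from h import *
c=dict(np.load("pics/side7.npz"));a=toworld(c,[(150+291/4,130+232/4),(150+429/4,130+278/4)],32);print('lead seed',uv(a))
vg=uv(a)[:,1].mean()
for n in("top","side"):
    c=dict(np.load(f"pics/{n}7.npz"))
    print(n,'lead',np.round(lead_v(c,vg),2),'mark',np.round(mark_v(c,134.5,np.linspace(520,612,40)),2))
E
```

```text
lead seed [[624.68034249  42.00507037]
 [536.52480729  39.93594492]]Traceback (most recent call last):
  File "<stdin>", line 6, in <module>
  File "h.py", line 47, in lead_v
    out=np.array(out);k=~np.isnan(out);f=np.polyfit(us[k]-uc,out[k],1);rr=out[k]-np.polyval(f,us[k]-uc)
                                         ~~~~~~~~~~^^^^^^^^^^^^^^^^^^^
    raise TypeError("expected non-empty vector for x")
TypeError: expected non-empty vector for x
```

```bash
python3 - <<'E'
from h import *
for n in("side","top"):
    c=dict(np.load(f"pics/{n}7.npz"))
    print(n,'mark',np.round(mark_v(c,134.5,np.linspace(520,612,40)),2))
    g=yellow_lead(c)
    print('lead',np.round(lead_v(c,41),2)) if n=="side" else print(g[130:250,170:350].max())
c=dict(np.load("pics/top0.npz"));print('top0 mark',mark_v(c,134.5,np.linspace(520,612,40)))
E
```

```text
side mark [1.3295e+02 3.0000e-02 1.2000e-01]
lead [ 40.45   0.38   0.29  37.   248.41]
top mark [ 1.3497e+02 -5.0000e-02  3.5000e-01]
77.0
top0 mark (np.float64(134.95943798210314), np.float64(-0.03699185965352528), np.float64(0.3380760128936462))
```

```bash
python3 - <<'E'
from h import *
movel(xyz(495,-115,40),max_speed=150);movel(xyz(578,-115,40),max_speed=150)
h=movel(xyz(578,-115,-8.5),max_speed=60,guard=5);show(f'down {h}')
h=movel(xyz(578,-96,-8.5),max_speed=20,guard=5);show(f'near {h}')
h=movel(xyz(578.8,-30,-8.5),max_speed=20,guard=7);show(f'push {h}')
c=camera("side");np.savez("pics/side8.npz",**c)
cv2.imwrite("pics/side8.png",cv2.resize(c["image"][130:255,150:350],None,fx=4,fy=4,interpolation=cv2.INTER_CUBIC))
E
```

```text
down False f [0.28 0.56] fz 0.57 uv [ 578.21 -115.02] z -8.21 t 32.41
near False f [-0.19  0.23] fz 0.60 uv [577.98 -96.21] z -8.50 t 33.51
push False f [-2.18 -2.98] fz 1.19 uv [578.83 -30.03] z -8.49 t 36.96
```

View pics/side8.png

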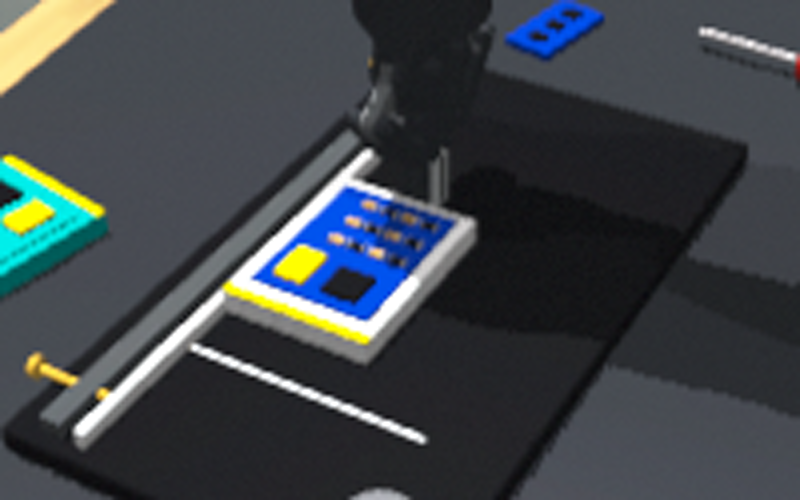

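```bash
python3 - <<'E'
from h import *
c=dict(np.load("pics/side8.npz"));print(lead_v(c,93),mark_v(c,133,np.linspace(520,605,40)))
c=camera("top");np.savez("pics/top8.npz",**c)
try: print('top',lead_v(c,93),mark_v(c,134.5,np.linspace(520,605,40)))
except Exception as e: print(e)
show()
E
```

```text
(np.float64(101.84184717911484), np.float64(-0.059221701621299), np.float64(0.09845448238334834), np.int64(16), np.float32(252.21875)) (np.float64(132.95155678629965), np.float64(0.0340992574385075), np.float64(0.11763551543288418))
expected non-empty vector for x
 f [-1.54 -2.23] fz 0.97 uv [578.84 -30.02] z -8.49 t 37.06
```

```bash
python3 - <<'E'
from h import *
c=dict(np.load("pics/side8.npz"));
for g in(96,100,104,108):
    try: print(g,np.round(lead_v(c,g),2))
    except Exception as e: print(g,e)
L=lead_v(c,102)[0];M=132.95
d=M-L-8;print('advance',d)
assert 0<d<35
h=movel(xyz(578.9,-30+d,-8.5),max_speed=15,guard=7);show(f'push {h}');wait(.1)
c=camera("side");np.savez("pics/side9.npz",**c)
for g in(M-10,M-8,M-6): print(np.round(lead_v(c,g),2))
print(mark_v(c,133,np.linspace(520,600,40)))
c=camera("top");np.savez("pics/top9.npz",**c)
try: print('top',lead_v(c,127),mark_v(c,134.9,np.linspace(520,605,40)))
except Exception as e: print(e)
E
```

```text
96 [ 1.0204e+02 -2.0000e-02  2.3000e-01  3.7000e+01  2.5222e+02]
100 [ 1.0204e+02 -2.0000e-02  2.3000e-01  3.7000e+01  2.5222e+02]
104 [ 1.0204e+02 -2.0000e-02  2.3000e-01  3.7000e+01  2.5222e+02]
108 [ 1.0208e+02 -3.0000e-02  2.3000e-01  3.7000e+01  2.4533e+02]
advance 22.909189052970447
push False f [-1.19 -1.89] fz 0.54 uv [578.99  -7.07] z -8.51 t 38.73
[1.2496e+02 1.8000e-01 2.0000e-01 3.7000e+01 2.5262e+02]
[1.2496e+02 1.8000e-01 2.0000e-01 3.7000e+01 2.5262e+02]
[1.2496e+02 1.8000e-01 2.0000e-01 3.7000e+01 2.5262e+02]
(np.float64(132.94524820018339), np.float64(0.026922636070774025), np.float64(0.12195547003864643))
top (np.float64(127.16815742835827), np.float64(0.14496607048065654), np.float64(0.20402119967710594), np.int64(37), np.float32(94.40625)) (np.float64(135.15436395214667), np.float64(0.14287822804380207), np.float64(0.3307835372652774))
```

```bash
python3 - <<'E'
from h import *
h=movel(xyz(579,-7.08+7.6,-8.5),max_speed=6,guard=7);show(f'push {h}');wait(.2)
for n,g in(("side",132.5),("top",134.5)):
    c=camera(n);print(n,np.round(lead_v(c,g),2))
# release sideways load first, then back off lengthwise and up
v=F()[1][1];movel(xyz(578.6,v-4,-8.5),max_speed=15);movel(xyz(578.6,v-40,-8.5),max_speed=80);movel(xyz(560,v-60,120),max_speed=150)
movel(xyz(480,-200,200),max_speed=200);show('clear')
for n,g,m in(("side",132.5,132.95),("top",134.5,134.96)):
    c=camera(n);np.savez(f"pics/{n}10.npz",**c);L=lead_v(c,g);print(n,'after',np.round(L,2),'gap',m-L[0])
    if n=="top":cv2.imwrite("pics/top10.png",cv2.resize(c["image"][120:250,160:360],None,fx=4,fy=4,interpolation=cv2.INTER_CUBIC))
    else: cv2.imwrite("pics/side10.png",cv2.resize(c["image"][170:270,150:280],None,fx=6,fy=6,interpolation=cv2.INTER_CUBIC))
E
```

```text
push False f [-2.3  -1.47] fz -0.06 uv [5.7899e+02 4.9000e-01] z -8.51 t 40.35
side [ 1.3256e+02 -1.6000e-01  2.3000e-01  3.7000e+01  2.5269e+02]
top [ 1.341e+02 -2.000e-02  5.500e-01  3.700e+01  8.852e+01]
clear f [-0.05  0.59] fz 0.23 uv [ 480.21 -198.99] z 199.48 t 43.74
side after [ 1.3258e+02 -9.0000e-02  2.2000e-01  3.7000e+01  2.5269e+02] gap 0.3654851893718387
top after [1.341e+02 4.000e-02 5.500e-01 3.700e+01 8.609e+01] gap 0.8620597000128498
```

View pics/side10.png

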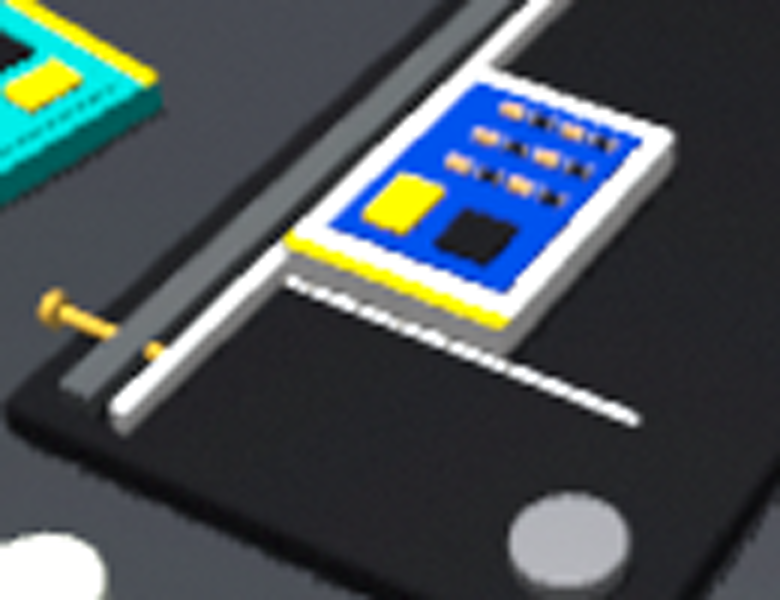

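View pics/top10.png

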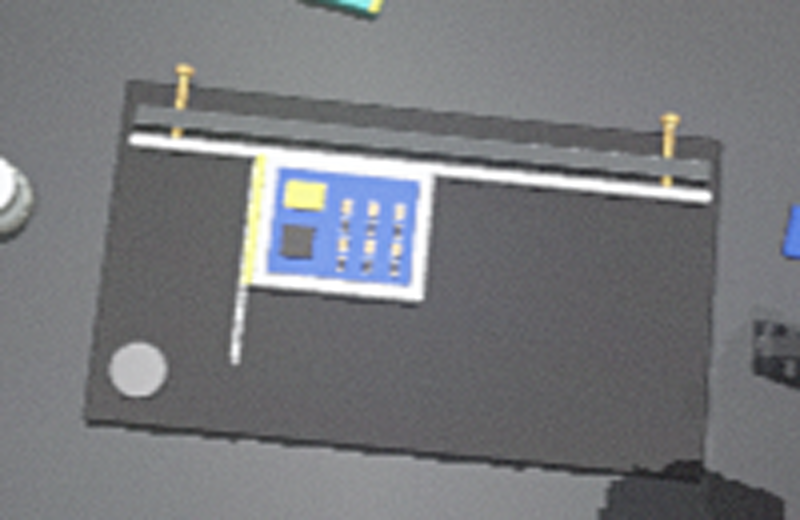

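```bash
python3 -c "
from h import *
print(finish_job())"
```

```text
the job is handed in; nothing more can be done
None
```

The carrier lies flat against the rail's bright strip with its yellow leading edge on the scribed line. I handed the job in at about 44 s of robot time with the arm clear of everything.

- **Sideways push and press:** I pushed at the middle of the near long side and pressed for just over 0.6 s. The force averaged 12.2 N; single noisy readings ran from 11.3 to 13.8 N, and none I took passed 15 N.
- **Lengthwise push:** I pushed on the trailing edge with about 2 N, leaning slightly into the rail to hold contact. I measured again 8 mm short of the line before the last slow push.
- **Last checks:** After letting go, the leading edge stood short of the middle of the 3 mm line by 0.4 mm in the side view and 0.9 mm in the top view. The top reading is less certain because the white line shows right behind the yellow band. The edge is square to the line within about 0.1°, the pictures show the long side on the strip, and I saw none of the loose things shifted.
- **What went wrong:** The real fingertip is about 30 mm behind the reported tool point. My first sideways pass therefore went over the carrier without touching it: it felt no force and the carrier did not move. I found the true height by touching bare stage with about 10 N, then redid the push.

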